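# Free the index plunger of the decorating stand and hold it out

### The job

Someone has parked a steel pastry ring over the pull knob of the indexing decorating stand. Lift the ring up and off the knob, set it down (do not drop it) standing flat on the table clear of the stand, then grip the black knob, pull the sprung plunger straight up as far as it goes and finish while holding it there, so that I can turn the disc by hand. Leave the cupcakes and the timer where they are.

Things in the scene. Friction and masses are not known exactly. Their poses are not given: they have to be found in the camera images.
- index_stand: Decorating stand, fixed. Origin: on the table top, on the plunger's vertical axis; z up, x points to the disc's centre. At the disc's near rim a bracket arm, 66 mm wide (y), x = -47 to +33 mm, top 72 mm above the table. On it, on the axis, stand a flat 26 mm lock nut and a steel barrel of 20 mm diameter up to 94 mm, then the pull knob. The foot reaches to x = -51 mm, 60 mm wide.
- disc_centre (a point): Centre of the top face of the stand's horizontal aluminium disc, 45 mm above the table, 90 mm along the stand's x axis from the plunger. The disc has 200 mm diameter, eight index holes near its rim, and carries two cupcakes. It does not move in this task.
- index_plunger (a joint): Vertical slide of the sprung index plunger and its knob, in m: 0 = pin seated 9 mm deep in the disc's hole, 0.020 = pulled up to the stop. The spring pulls down with about 3 N at 0, rising to 9 N at the stop. It does not latch: it snaps back if let go.
- pull_knob (a point): Black pull knob on top of the plunger, moving with it. Origin: centre of the knob's head, on the axis, 108.5 mm above the table when seated; z up. The head is a cylinder of 29 mm diameter, 16 mm high (8 mm above and below the origin); under it a neck of 23 mm diameter, 6 mm high. At the start the pastry ring stands round it.
- pastry_ring: Plain stainless pastry ring (tube open at both ends), 57 mm outside, 52 mm inside diameter, 50 mm high, about 60 g. Origin: on its axis at its lower edge; z along the axis. At the start it hangs over knob and barrel, upright, lower edge on the bracket arm 72 mm above the table, up to 6 mm off centre; its top is 5.5 mm above the knob. Grip it across the outside from above.
- cupcake_a: Loose bystander, to be left where it is. Brown-topped cupcake on the stand's disc, 75 mm across, 67 mm high; origin under its centre, z up.
- cupcake_b: Loose bystander, to be left where it is. Brown-topped cupcake on the stand's disc beside the other, 75 mm across, 71 mm high; origin under its centre, z up.
- cupcake_c: Loose bystander, to be left where it is. Cream-topped cupcake on the table to the left (+y of the stand) of the disc, 74 mm across, 73 mm high; origin under its centre, z up.
- timer: Loose bystander, to be left where it is. Round kitchen timer, white with a red knob, 62 mm across, 44 mm high, on the table right of the stand; origin under its centre, z up. The table in front of the stand and to its right (-y) is bare, to the rim of the big sheet pan at y = -0.35.

How it is judged (in metres and radians):
On the way, in this order (a step that is already met when the one before it is completed fails the run):
1. the ring is lifted by the gripper clear above the knob, the plunger still seated (height (world z) of pastry_ring above 0.117 m and contact force between the fingers and pastry_ring above 0.5 N and value of joint index_plunger below 0.004 m), for 0.05 s.
2. the ring is lowered upright to the table while still in the gripper (height (world z) of pastry_ring below 0.015 m and angle between pastry_ring's own z axis and vertical below 0.25 rad and contact force between the fingers and pastry_ring above 0.3 N), for 0.05 s.
3. the ring stands released and the knob, gripped, is pulled up with the plunger to its stop (value of joint index_plunger above 0.016 m and contact force between the fingers and index_plunger above 2 N and contact force between the fingers and pastry_ring below 0.05 N and height (world z) of pastry_ring below 0.006 m and angle between pastry_ring's own z axis and vertical below 0.1 rad and linear speed of pastry_ring below 0.03 m/s), for 0.2 s.
At the end, for the whole second after the job is handed in: The plunger is held up by the fingers on its knob (contact over 2 N), joint above 16 mm of 20 mm; the ring stands upright (within 0.1 rad) and still on the table top or the pan (lower edge below 6 mm), not touched by the fingers, over 60 mm from the plunger axis (all of step 3 and horizontal distance between pastry_ring and index_stand above 0.06 m); the arm keeps its last pose, push and grip.
It fails at once if a cupcake is disturbed (moved over 30 mm or tipped) (distance of cupcake_a from where it was at the start of the episode above 0.03 m or angle between cupcake_a's own z axis and vertical above 0.5 rad).
It fails at once if a cupcake is disturbed (moved over 30 mm or tipped) (distance of cupcake_b from where it was at the start of the episode above 0.03 m or angle between cupcake_b's own z axis and vertical above 0.5 rad).
It fails at once if a cupcake is disturbed (moved over 30 mm or tipped) (distance of cupcake_c from where it was at the start of the episode above 0.03 m or angle between cupcake_c's own z axis and vertical above 0.5 rad).
It fails at once if the kitchen timer is disturbed (moved over 30 mm or tipped) (distance of timer from where it was at the start of the episode above 0.03 m or angle between timer's own z axis and vertical above 0.5 rad).
It also fails if it takes over 53 s, if anything falls off the work surface, if the arm or the gripper's body presses on something with over 40 N, if the wrist force passes 120 N, or if a joint passes its speed limit or range.

### The arm

A 7-joint arm with a two-finger parallel gripper is mounted at the origin on a cart in front of the work surface, level with it; the furniture and walls round the work are solid. World frame = base frame: x ahead of the robot, y to its left, z up, the work surface at z = 0. Lengths are in mm, angles in rad, forces in N, time in s.
With the tool pointing down it reaches from about 400 to 850 mm from the base axis. Payload 4.4 kg.
Tool frame: the origin (TCP) lies midway between the tips of the shut fingers; the grasp point (between the pads) lies 19 mm behind it (env.grip_point_offset is the distance from the TCP to the grasp point, in mm); x points along the fingers, z is the direction in which the jaws open and shut, and the axes are right-handed (so a half turn about x gives the same grasp; the last joint's range is limited). The gripper opens to 94 mm and grips with 3 to 60 N. Pads are 16 mm wide; open, the fingers measure 119 mm over their backs; the gripper's body (75 mm by 177 mm) begins 78 mm behind the grasp point.
Start: joints at [1.057, 0.628, 0.038, 1.517, -0.027, 0.996, -0.02], TCP at [281.468, -585.913, 205.478] pointing down, gripper open.
Joint ranges: [-3.06, 3.06], [-0.37, 2.12], [-1.25, 1.32], [0.18, 2.47], [-1.1, 4.24], [0.23, 1.98], [-2.94, 2.94]. Speed limits (rad/s): [2.57, 2.57, 3.14, 3.14, 3.14, 3.14, 3.14].

### API

Orientations are given as [roll, pitch, yaw] about the fixed x, y, z axes, in that order (R = Rz(yaw) Ry(pitch) Rx(roll)).
In Python, from cell import env gives the robot as it stands.
- The arm moves only by the shell command python3 -m handwheel 'ROWS' [OPENING] [FORCE]. ROWS is text: rows parted by semicolons, each of 4 numbers parted by spaces: the shift along the tool's x, y, z in mm, then the turn about the tool's x in rad. In form: tx ty tz turn; .... A call has 1 to 10 rows; each row is the pose to reach, as a shift and turn from the pose commanded when the call began, along the tool's axes at that moment; what a row does not reach only later rows make up. A row lasts 1/10 s, in which the tool goes at most 50 mm and 8.59 degrees, less where a joint would pass 70% of its speed; a pose out of reach is approached as far as the arm can. A call with a gripper value outside its range is refused whole. OPENING is the finger opening in mm, from 0 to 94, set as the call begins (- or left out, the last holds). The fingers move at their own pace and stop on an object; FORCE is the grip in N (left out, the last holds). Time passes only in rows, so rows that repeat a pose let the fingers close. It gives the time, the measured TCP pose, the force and the opening at its end, in the units of the state.
- env.state(): the state, without advancing time (a new reading comes with each control period).
- env.capture(name): name is "side" or "top"; returns a dict with "frame" (420x560x3 uint8, red, green, blue), "depth" (420x560 float32, mm along the optical axis (not along the pixel's ray), 0 where there is no reading), "fx", "fy", "cx", "cy" (pixels), "pose" (4x4, takes a point from camera to world coordinates). Camera axes: x right, y up, looking along -z (the intrinsics and any distortion apply to the point x, -y, -z); pixel columns grow to the right and rows downward; lengths in mm; the calibration is good to about 2 mm. A picture is of the moment at which its call begins.
- env.job_done(): hands the job in, once; it reports no verdict.
Trained networks look in a picture, given as the dict that the camera call returned (one of the last four; its "shot" number tells which), for a name from the list of things; names that differ only in an ending like _2 or _b are one class to them, and where a whole thing is asked for, a point or a joint stands for the part that bears it (a point fixed in the world has none). Each returns a list of dicts, best first, with "confidence" (0 to 1); they miss things now and then, are a little off and sometimes report something else, mostly with a low value. They report only what shows in the picture. A call takes as long as a camera call.
- env.outline_of(picture, name): "mask" (420x560 bool, what is visible of it) and "location" ([column, row] in pixels, amid what is visible of it).
The state is a dict: "time_s": time; "joint_positions": joint angles; "qd": joint speeds; "joint_torque": joint torques, N m; "tool_pos": TCP position; "tool_rot": TCP orientation; "contact_force": force on the tool from outside, world axes, zero at the start; "torque": the same for the moment, N m; "gripper_width": finger opening in mm.
Only numpy, scipy, OpenCV 4.12 (cv2) and the standard library are available. Lean on these libraries where they do the work, as an engineer would, in place of code of your own. Each camera call takes 0.05 s, during which the arm holds its last target.

## Working session

There is one attempt and no reset: what is moved stays moved. The work goes in short steps, Python scripts to look and compute and a shell command to move; the robot and the scene stay as the last step left them, time stands still between calls to the robot, and variables do not carry over. Pictures are saved under pics/ and viewed, and the job is handed in when it is done.

```bash
ls; mkdir -p pics; cat > h.py <<'E'
import numpy as np, cv2
from cell import env
def save(p,n): cv2.imwrite('pics/'+n,cv2.cvtColor(p['frame'],cv2.COLOR_RGB2BGR))
def cloud(p):
    d=p['depth'];v,u=np.mgrid[0:d.shape[0],0:d.shape[1]]
    x=(u-p['cx'])/p['fx']*d;y=(v-p['cy'])/p['fy']*d
    P=np.stack([x,-y,-d],-1)
    T=np.array(p['pose']);return P@T[:3,:3].T+T[:3,3]
E
python3 - <<'E'
from h import *
print(env.state()); print(env.grip_point_offset)
for n in('side','top'):
    p=env.capture(n);save(p,n+'0.png');C=cloud(p);print(n,[k for k in p],np.array(p['pose'])[:3,3])
    for o in('pastry_ring','index_stand','pull_knob','timer','cupcake_a','cupcake_c'):
        for r in env.outline_of(p,o)[:3]:
            m=r['mask']&(p['depth']>0);q=C[m]
            print(o,round(r['confidence'],2),np.round(r['location']),m.sum(),np.round(np.percentile(q,[2,50,98],axis=0)).tolist() if m.sum() else '')
E
```

```text
pics
{'time_s': 0.0, 'joint_positions': array([ 1.05723736,  0.62934945,  0.03847177,  1.5183038 , -0.02699115,
        0.99627854, -0.01998751]), 'qd': array([-5.72067524e-04, -1.34721921e-06, -1.66573970e-04, -8.24546046e-04,
       -8.44558000e-04,  7.20293905e-04,  9.27527016e-04]), 'joint_torque': array([ 7.49473725e-05, -5.49723923e+01,  1.14383172e+00, -1.86636007e+01,
       -5.22204267e-02,  2.34552578e-02,  1.45170034e-04]), 'tool_pos': array([ 281.15115605, -585.35116151,  204.57303792]), 'tool_rot': array([-3.11541175,  1.56897599,  2.04473084]), 'contact_force': array([ 0.29506468,  0.76979289, -0.8158794 ]), 'torque': array([ 0.00747551,  0.01244094, -0.00694646]), 'gripper_width': 94.23813630020436}
18.8
side ['frame', 'depth', 'fx', 'fy', 'cx', 'cy', 'pose', 'shot'] [239.42774985 558.51807247 565.08105934]
pastry_ring 0.94 [343. 226.] 822 [[459.0, -68.0, 72.0], [480.0, -21.0, 106.0], [513.0, -10.0, 123.0]]
index_stand 0.81 [310. 255.] 4082 [[438.0, -80.0, 9.0], [526.0, 7.0, 46.0], [654.0, 101.0, 117.0]]
timer 0.76 [327. 184.] 368 [[605.0, -302.0, 5.0], [627.0, -275.0,
[... 1014 characters left out ...]
5.0, 120.0]]
timer 0.94 [401. 204.] 769 [[606.0, -319.0, 4.0], [632.0, -288.0, 35.0], [663.0, -263.0, 45.0]]
cupcake_a 0.89 [193. 277.] 1001 [[444.0, 89.0, 50.0], [476.0, 120.0, 61.0], [507.0, 152.0, 70.0]]
cupcake_a 0.76 [229. 224.] 1099 [[544.0, 24.0, 94.0], [576.0, 55.0, 105.0], [609.0, 87.0, 111.0]]
cupcake_a 0.68 [266. 202.] 1054 [[587.0, -50.0, 94.0], [616.0, -18.0, 106.0], [649.0, 15.0, 114.0]]
cupcake_c 0.89 [193. 277.] 1001 [[444.0, 89.0, 50.0], [476.0, 120.0, 61.0], [507.0, 152.0, 70.0]]
cupcake_c 0.76 [229. 224.] 1099 [[544.0, 24.0, 94.0], [576.0, 55.0, 105.0], [609.0, 87.0, 111.0]]
cupcake_c 0.68 [266. 202.] 1054 [[587.0, -50.0, 94.0], [616.0, -18.0, 106.0], [649.0, 15.0, 114.0]]
```

```bash
python3 - <<'E'
import cv2
a=cv2.imread('pics/top0.png')
cv2.imwrite('pics/top0z.png',cv2.resize(a[160:340,150:420],None,fx=2.9,fy=2.9,interpolation=cv2.INTER_CUBIC))
a=cv2.imread('pics/side0.png')
cv2.imwrite('pics/side0z.png',cv2.resize(a[160:330,220:420],None,fx=3.5,fy=3.5,interpolation=cv2.INTER_CUBIC))
E
```

```text
(no output)
```

View pics/top0z.png

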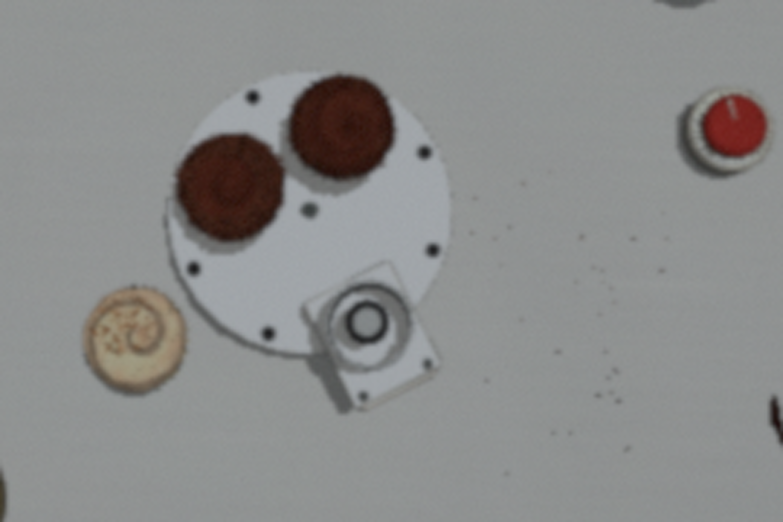

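View pics/side0z.png

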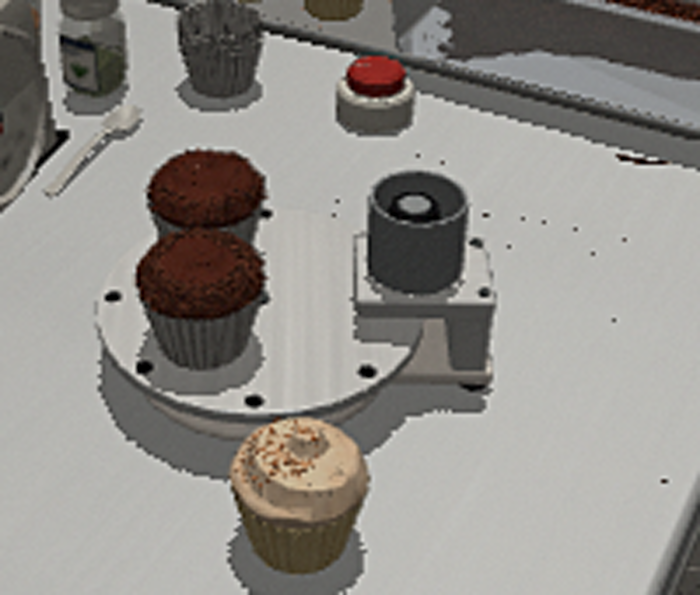

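View pics/top0.png

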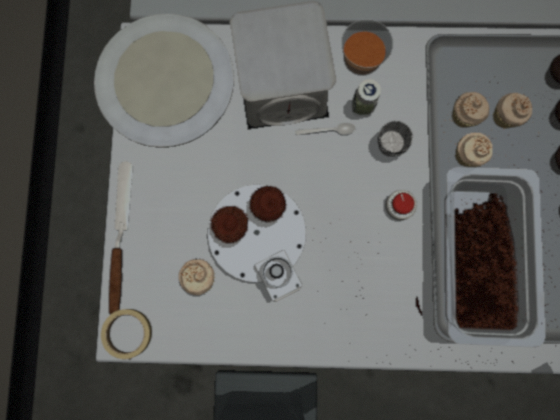

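```bash
python3 - <<'E'
from h import *
from scipy.optimize import least_squares
p=env.capture('top');C=cloud(p)
ok=p['depth']>0
def circ(m,name,R=None):
    q=C[m];x,y=q[:,0],q[:,1]
    if R: r=least_squares(lambda t:np.hypot(x-t[0],y-t[1])-R,[x.mean(),y.mean()],loss='soft_l1');
    else: r=least_squares(lambda t:np.hypot(x-t[0],y-t[1])-t[2],[x.mean(),y.mean(),30],loss='soft_l1')
    print(name,m.sum(),r.x,np.sqrt(np.mean(r.fun**2)))
# near ring
near=ok&(np.hypot(C[...,0]-489,C[...,1]+38)<45)&(C[...,2]>80)
ys,xs=np.where(near);print(ys.min(),ys.max(),xs.min(),xs.max())
Z=np.where(near,C[...,2],0).round().astype(int)
for r in range(ys.min(),ys.max()+1): print(r,' '.join('%3d'%z for z in Z[r,xs.min():xs.max()+1]))
disc=ok&(abs(C[...,2]-45)<3)&(np.hypot(C[...,0]-550,C[...,1])<130)
q=C[disc];import cv2
(c,r)=cv2.minEnclosingCircle(q[:,:2].astype(np.float32));print('disc',c,r,disc.sum())
E
```

```text
257 287 262 291
257   0   0   0   0   0   0   0   0   0   0 123 123 122 123 123 123 123 121 125 124   0   0   0   0   0   0   0   0   0   0
258   0   0   0   0   0   0   0   0 125 122 122 120 117 111 107 112 112 112 119 121 123 121   0   0   0   0   0   0   0   0
259   0   0   0   0   0   0 121 121 121 114 104  98  87  83   0   0   0  85  85 101 114 121 120 122   0   0   0   0   0   0
260   0   0   0   0   0 119 120 119 100  85   0   0   0   0   0   0   0   0   0   0  83  94 110 122 121   0   0   0   0   0
261   0   0   0   0 120 119 110  94   0   0   0   0   0   0   0   0   0   0   0   0   0   0   0 104 121 120   0   0   0   0
262   0   0   0 122 124 107  85   0   0   0   0   0   0   0   0   0   0   0   0   0   0   0   0   0 100 122 120   0   0   0
263   0   0   0 124 113  87   0   0   0   0   0   0   0   0   0   0   0   0   0   0   0   0   0   0   0  99 121 121   0   0
264   0   0 119 119  91   0   0   0   0   0   0 114 117 114 117 114 114 115   0   0   0   0   0   0   0   0 110 123   0   0
265   0 121 120  98   0   0   0   0   0 113 117 116 116 116 115 118 115 117 116   0   0   0 
[... 2127 characters left out ...]
   0   0   0
283   0   0   0   0   0 123 117   0   0   0   0   0   0   0   0   0   0   0   0   0   0   0   0 121 123   0   0   0   0   0
284   0   0   0   0   0   0 121 122 124   0   0   0   0   0   0   0   0   0   0   0   0 120 120 124   0   0   0   0   0   0
285   0   0   0   0   0   0   0   0 120 122 121   0   0   0   0   0   0   0   0 124 122 121 122   0   0   0   0   0   0   0
286   0   0   0   0   0   0   0   0   0 107 120 122 121 122 119 121 126 121 120 121 111   0   0   0   0   0   0   0   0   0
287   0   0   0   0   0   0   0   0   0   0   0   0   0  91 119 104  86   0   0   0   0   0   0   0   0   0   0   0   0   0
disc (554.5604248046875, 17.00438690185547) 117.40065002441406 4014
```

The ring is at about px (276,272) in the top view, with the knob visible off-centre inside it. The disc is up-left of it, and the table to the right and in front is bare. Next I'll fit the circles.

```bash
python3 - <<'E'
from h import *
from scipy.optimize import least_squares
p=env.capture('top');C=cloud(p);ok=p['depth']>0
s=env.capture('side');S=cloud(s)
def fit(q,R,n):
    x,y=q[:,0],q[:,1]
    for k in (R,None):
        f=(lambda t:np.hypot(x-t[0],y-t[1])-k) if k else (lambda t:np.hypot(x-t[0],y-t[1])-t[2])
        r=least_squares(f,[x.mean(),y.mean()]+([] if k else [R]),loss='soft_l1');print(n,len(q),r.x.round(1),r.fun.std().round(2))
    return r.x
h=np.hypot(C[...,0]-489,C[...,1]+38)
fit(C[ok&(h<45)&(C[...,2]>117.5)&(h>20)],27.25,'ring')
k=ok&(h<22)&(C[...,2]>112); q=C[k]; print('knob mean',q.mean(0)); 
import cv2
print('knob encl',cv2.minEnclosingCircle(q[:,:2].astype(np.float32)))
# disc edge: boundary pixels of z~45 region via contour
m=(ok&(C[...,2]>38)&(C[...,2]<125)&(np.hypot(C[...,0]-565,C[...,1]-5)<135)).astype(np.uint8)
cs,_=cv2.findContours(m,cv2.RETR_EXTERNAL,cv2.CHAIN_APPROX_NONE);c=max(cs,key=len)[:,0]
e=C[c[:,1],c[:,0]];e=e[abs(e[:,2]-45)<6];e=e[np.hypot(e[:,0]-489,e[:,1]+38)>75]
fit(e,100,'disc')
# bracket top 72
b=ok&(abs(C[...,2]-72)<4)&(h<75)&(h>32);q=C[b];print('bracket',b.sum(),cv2.minAreaRect(q[:,:2].astype(np.float32)))
hs=np.hypot(S[...,0]-489,S[...,1]+38)
q=S[(s['depth']>0)&(hs<45)&(S[...,2]>118)];fit(q,27.25,'ring side');print(np.percentile(q[:,2],[50,95]))
q=S[(s['depth']>0)&(hs<45)&(S[...,2]>78)&(S[...,2]<116)&(hs>23)];fit(q,28.5,'ring side outer')
E
```

```text
ring 118 [487.6 -39. ] 0.68
ring 118 [487.6 -39.1  26.9] 0.68
knob mean [488.84291929 -37.66797042 116.22316205]
knob encl ((489.1689147949219, -37.57593536376953), 14.013046264648438)
disc 187 [566.9   4.3] 1.03
disc 187 [568.1   5.   98.5] 0.68
bracket 508 ((482.94512939453125, -41.08927917480469), (79.67390441894531, 65.33529663085938), 28.275997161865234)
ring side 187 [486.4 -38.3] 7.54
ring side 187 [486.4 -38.2  26.6] 7.55
[120.66253163 123.4532324 ]
ring side outer 532 [486.9 -39.2] 1.25
ring side outer 532 [486.5 -38.1  27.2] 0.99
```

```bash
cat >> h.py <<'E'
from scipy.spatial.transform import Rotation as Ro
def R(): return Ro.from_euler('xyz',env.state()['tool_rot']).as_matrix()
def to(x,y,z,ang=None):
    """rows shift for TCP to reach world xyz; jaw angle"""
    s=env.state();r=R();d=np.array([x,y,z])-s['tool_pos'];print('t',s['time_s'],'pos',s['tool_pos'].round(1),'shift',(r.T@d).round(1),'F',s['contact_force'].round(1),'w',round(s['gripper_width'],1))
    print('jaw dir deg',np.degrees(np.arctan2(r[1,2],r[0,2])).round(1),'x',r[:,0].round(3))
E
python3 - <<'E'
from h import *
print(R().round(3)); to(487.3,-39,170)
E
```

```text
[[ 0.     0.901  0.433]
 [ 0.     0.433 -0.901]
 [-1.     0.     0.   ]]
t 0.85 pos [ 281.5 -585.9  205.5] shift [  35.5  422.3 -403.8] F [-0.7 -0.2  0.1] w 94.3
jaw dir deg -64.3 x [ 0.  0. -1.]
```

```bash
python3 -m handwheel '0 25 -24 0;0 50 -48 0;0 75 -72 0;0 100 -96 0;0 126 -120 0;0 152 -145 0;0 178 -170 0;0 204 -195 0;0 228 -218 0;0 250 -239 0' 94 20; python3 -c "
from h import *
to(487.3,-39,170)"
```

```text
time_s: 1.85
tool_pos: [404.0, -260.6, 205.7]
tool_rot: [1.102, 1.57, -0.021]
contact_force: [0.7, -1.4, -0.8]
gripper_width: 93.9
t 1.85 pos [ 404.  -260.6  205.7] shift [  35.8  171.2 -163.6] F [ 0.7 -1.4 -0.8] w 93.9
jaw dir deg -64.3 x [ 0.001 -0.    -1.   ]
```

```bash
python3 -m handwheel '0 20 -19 0;0 43 -41 0;0 67 -64 0;0 91 -87 0;0 115 -110 0;0 137 -131 0;0 155 -148 0;15 166 -158 0;35 171 -163.5 0;35 171 -163.5 0'; python3 - <<'E'
from h import *
to(487.3,-39,95)
for n in('side','top'):
    p=env.capture(n);save(p,n+'1.png')
import cv2
a=cv2.imread('pics/side1.png')
cv2.imwrite('pics/side1z.png',cv2.resize(a[100:330,220:480],None,fx=2.6,fy=2.6,interpolation=cv2.INTER_CUBIC))
E
```

```text
time_s: 2.85
tool_pos: [485.4, -39.3, 168.9]
tool_rot: [-2.201, 1.567, 2.962]
contact_force: [-0.3, 0.3, 0.0]
gripper_width: 94.0
t 2.85 pos [485.4 -39.3 168.9] shift [73.9  2.1  0.7] F [-0.3  0.3  0. ] w 94.0
jaw dir deg -64.2 x [-0.004  0.001 -1.   ]
```

View pics/side1z.png

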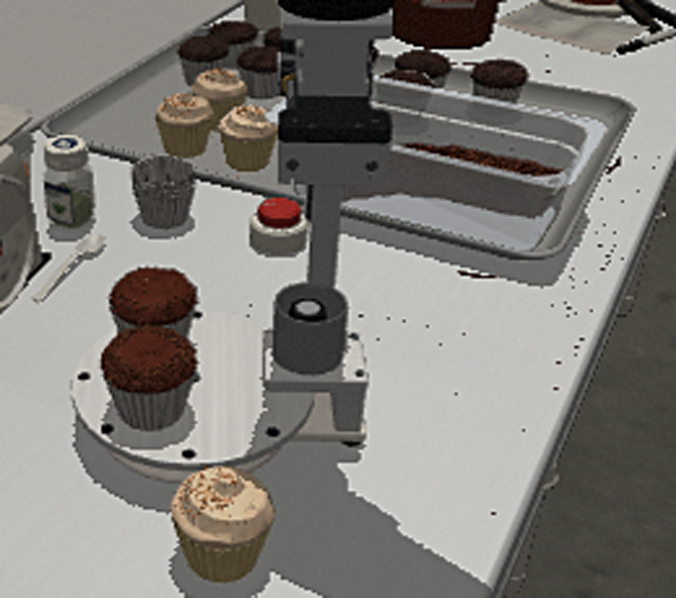

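```bash
python3 -m handwheel '8 0.5 0 0;17 1 0 0;27 1 0 0;37 1 0 0;47 1 0 0;57 1 0 0;66 1 0 0;74 1 0 0;80 1 0 0;80 1 0 0'; python3 - <<'E'
from h import *
to(487.3,-39,88)
E
python3 -m handwheel '0 0 0 0;0 0 0 0;0 0 0 0;0 0 0 0;0 0 0 0;0 0 0 0;0 0 0 0;0 0 0 0;0 0 0 0;0 0 0 0' 50 20
python3 - <<'E'
from h import *
to(487.3,-39,88)
for n in('side','top'):
    p=env.capture(n);save(p,n+'2.png')
import cv2
a=cv2.imread('pics/side2.png')
cv2.imwrite('pics/side2z.png',cv2.resize(a[100:330,220:480],None,fx=2.6,fy=2.6,interpolation=cv2.INTER_CUBIC))
E
```

```text
time_s: 3.95
tool_pos: [487.0, -40.3, 89.7]
tool_rot: [-2.072, 1.569, 3.089]
contact_force: [-0.9, 0.4, 0.9]
gripper_width: 94.0
t 3.95 pos [487.  -40.3  89.7] shift [ 1.7  0.8 -1.1] F [-0.9  0.4  0.9] w 94.0
jaw dir deg -64.3 x [-0.002  0.    -1.   ]
time_s: 4.95
tool_pos: [487.7, -40.4, 90.7]
tool_rot: [1.156, 1.57, 0.033]
contact_force: [-0.5, 0.4, 4.6]
gripper_width: 57.5
t 4.95 pos [487.7 -40.4  90.7] shift [ 2.7  0.2 -1.5] F [-0.5  0.4  4.6] w 57.5
jaw dir deg -64.3 x [ 0.  0. -1.]
```

View pics/side2z.png

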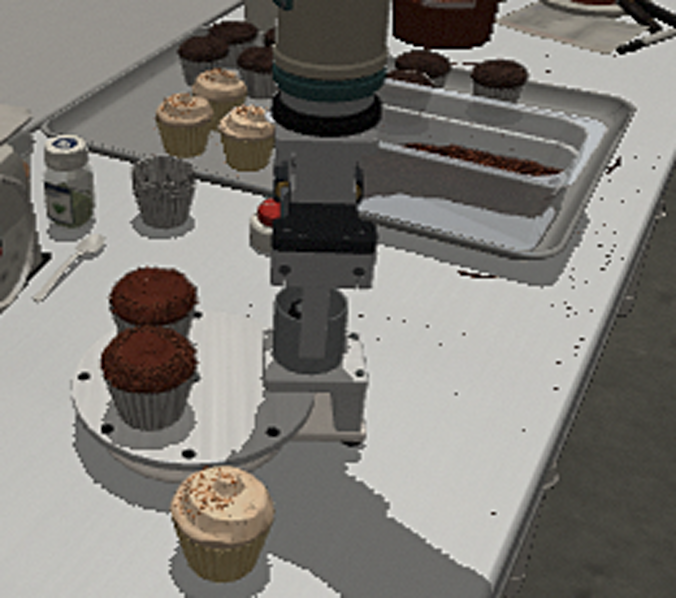

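The gripper is closed on the ring (opening 57.5 mm). Now I'll lift straight up.

```bash
python3 -m handwheel '-3 0 0 0;-8 0 0 0;-15 0 0 0;-24 0 0 0;-33 0 0 0;-42 0 0 0;-51 0 0 0;-60 0 0 0;-68 0 0 0;-70 0 0 0' - 22;  python3 -m handwheel '0 0 0 0;0 0 0 0'
python3 - <<'E'
from h import *
to(430,-190,160)
for n in('side','top'):
    p=env.capture(n);save(p,n+'3.png');C=cloud(p)
    for r in env.outline_of(p,'pastry_ring')[:2]:
        m=r['mask']&(p['depth']>0); print(n,r['confidence'],np.percentile(C[m],[2,50,98],axis=0).round().tolist())
    q=C[(p['depth']>0)&(np.hypot(C[...,0]-566.9,C[...,1]-4)<125)&(np.hypot(C[...,0]-486,C[...,1]+39)>90)&(abs(C[...,2]-45)<50)]
import cv2
a=cv2.imread('pics/side3.png')
cv2.imwrite('pics/side3z.png',cv2.resize(a[100:330,220:480],None,fx=2.6,fy=2.6,interpolation=cv2.INTER_CUBIC))
E
```

```text
time_s: 6.05
tool_pos: [488.2, -40.4, 161.6]
tool_rot: [1.086, 1.569, -0.037]
contact_force: [-0.0, -0.5, -0.6]
gripper_width: 57.4
time_s: 6.25
tool_pos: [487.4, -40.4, 160.3]
tool_rot: [-2.054, 1.57, 3.106]
contact_force: [-0.5, -0.1, -0.7]
gripper_width: 57.0
t 6.25 pos [487.4 -40.4 160.3] shift [   0.3 -116.5  110. ] F [-0.5 -0.1 -0.7] w 57.0
jaw dir deg -64.3 x [-0.  0. -1.]
side 0.88 [[459.0, -65.0, 144.0], [485.0, -23.0, 174.0], [513.0, -11.0, 193.0]]
```

View pics/side3z.png

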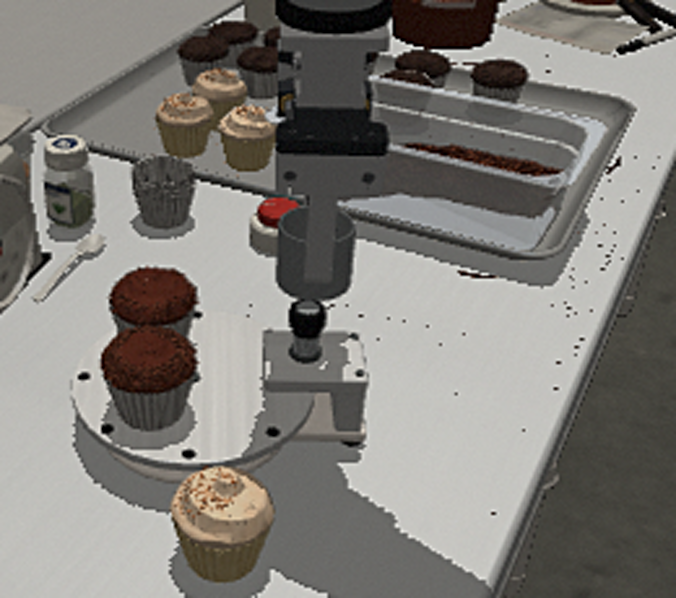

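The ring is off the knob, its lower edge at about 143 mm, and the knob shows free and seated below it. I'll carry the ring to clear table at about (425,-130).

```bash
python3 -m handwheel '0 -5 3 0;0 -14 8 0;0 -26 15 0;0 -39 22 0;0 -52 30 0;0 -65 37 0;0 -77 44 0;0 -87 50 0;0 -93 53 0;0 -95 54 0';  python3 -m handwheel '5 0 0 0;15 0 0 0;28 0 0 0;42 0 0 0;56 0 0 0;70 0 0 0;84 0 0 0;98 0 0 0;110 0 0 0;116 0 0 0'
python3 -m handwheel '0 0 0 0;0 0 0 0'
python3 - <<'E'
from h import *
to(425,-130,18)
p=env.capture('side');save(p,'side4.png');C=cloud(p)
for r in env.outline_of(p,'pastry_ring')[:2]:
    m=r['mask']&(p['depth']>0); print(r['confidence'],np.percentile(C[m],[2,5,50,95,98],axis=0).round().tolist())
import cv2
a=cv2.imread('pics/side4.png')
cv2.imwrite('pics/side4z.png',cv2.resize(a[130:360,240:500],None,fx=2.6,fy=2.6,interpolation=cv2.INTER_CUBIC))
E
```

```text
time_s: 7.45
tool_pos: [424.9, -130.9, 160.5]
tool_rot: [0.062, 1.571, -1.062]
contact_force: [0.1, 1.0, -1.5]
gripper_width: 57.4
time_s: 8.45
tool_pos: [424.8, -129.3, 42.9]
tool_rot: [-2.416, 1.569, 2.745]
contact_force: [-0.6, 0.4, -0.8]
gripper_width: 57.4
time_s: 8.65
tool_pos: [425.5, -129.9, 44.4]
tool_rot: [-3.044, 1.571, 2.117]
contact_force: [0.1, -0.2, -0.2]
gripper_width: 57.6
t 8.65 pos [ 425.5 -129.9   44.4] shift [26.4 -0.4 -0.1] F [ 0.1 -0.2 -0.2] w 57.6
jaw dir deg -64.3 x [-0.  0. -1.]
```

View pics/side4z.png

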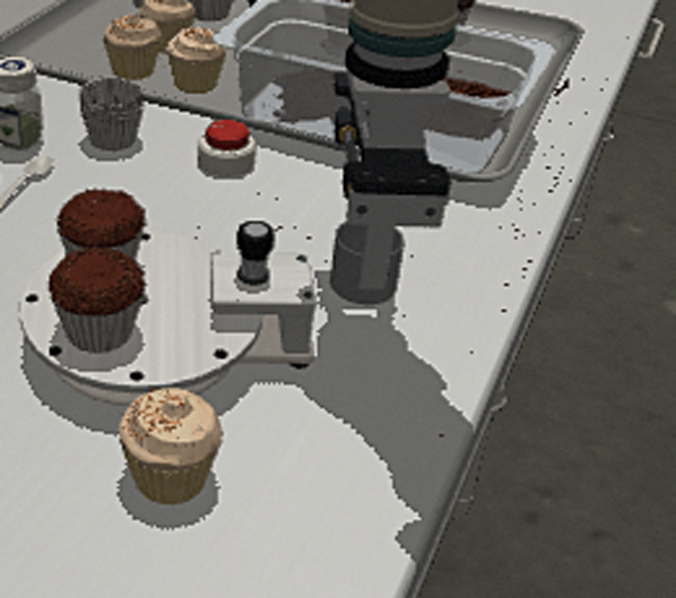

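The ring is upright, about 26 mm above the table. I'll lower it slowly while watching the force.

```bash
python3 -m handwheel '5 0 0 0;10 0 0 0;14 0 0 0;18 0 0 0;20 0 0 0;21 0 0 0;22 0 0 0;23 0 0 0;24 0 0 0;24 0 0 0'
python3 -m handwheel '0 0 0 0;0.5 0 0 0;1 0 0 0;1 0 0 0'
```

```text
time_s: 9.75
tool_pos: [425.4, -130.2, 20.5]
tool_rot: [1.972, 1.571, 0.849]
contact_force: [0.7, -0.4, -0.3]
gripper_width: 57.7
time_s: 10.15
tool_pos: [425.4, -130.2, 19.5]
tool_rot: [1.813, 1.571, 0.69]
contact_force: [-0.2, -0.1, -0.8]
gripper_width: 57.4
```

```bash
python3 -m handwheel '0.5 0 0 0;1 0 0 0;1 0 0 0'
python3 -m handwheel '0.5 0 0 0;1 0 0 0;1 0 0 0'
python3 -c "
from h import *
p=env.capture('side');C=cloud(p)
for r in env.outline_of(p,'pastry_ring')[:2]:
    m=r['mask']&(p['depth']>0); print(r['confidence'],np.percentile(C[m],[2,5,50,95,98],axis=0).round().tolist())"
```

```text
time_s: 10.45
tool_pos: [425.4, -130.2, 18.7]
tool_rot: [1.175, 1.571, 0.052]
contact_force: [-0.9, 0.2, 2.4]
gripper_width: 57.1
time_s: 10.75
tool_pos: [425.4, -130.2, 18.6]
tool_rot: [0.682, 1.57, -0.441]
contact_force: [-2.1, 0.2, 16.0]
gripper_width: 57.4
0.83 [[397.0, -153.0, 2.0], [398.0, -151.0, 4.0], [428.0, -110.0, 27.0], [449.0, -101.0, 50.0], [450.0, -100.0, 51.0]]
```

The ring is on the table: contact force 16 N, rim top at 50 mm. I'll ease off, then open.

```bash
python3 -m handwheel '-0.8 0 0 0;-0.8 0 0 0'
python3 -m handwheel '0 0 0 0;0 0 0 0;0 0 0 0;0 0 0 0;0 0 0 0;0 0 0 0;0 0 0 0' 90
python3 -m handwheel '-4 0 0 0;-12 0 0 0;-24 0 0 0;-38 0 0 0;-54 0 0 0;-72 0 0 0;-92 0 0 0;-112 0 0 0;-130 0 0 0;-140 0 0 0'
python3 - <<'E'
from h import *
from scipy.optimize import least_squares
to(489,-37.6,160)
for n in('side','top'):
    p=env.capture(n);save(p,n+'5.png');C=cloud(p);ok=p['depth']>0
    for o in ('pastry_ring','timer','cupcake_a','pull_knob','index_stand'):
      for r in env.outline_of(p,o)[:3]:
        m=r['mask']&ok; print(n,o,round(r['confidence'],2),np.percentile(C[m],[2,50,98],axis=0).round().tolist())
    h=np.hypot(C[...,0]-488,C[...,1]+38)
    q=C[ok&(h<20)&(C[...,2]>112.5)&(C[...,2]<122)]
    print('knob',len(q), q.mean(0) if len(q) else '')
    q=C[ok&(h<20)&(C[...,2]>80)&(C[...,2]<122)]
    if n=='side' and len(q):
        q=q[(q[:,2]>101)&(q[:,2]<114)]
        print(least_squares(lambda t:np.hypot(q[:,0]-t[0],q[:,1]-t[1])-14.5,[488,-38],loss='soft_l1').x)
import cv2
a=cv2.imread('pics/side5.png')
cv2.imwrite('pics/side5z.png',cv2.resize(a[130:360,240:500],None,fx=2.6,fy=2.6,interpolation=cv2.INTER_CUBIC))
E
```

```text
time_s: 11.05
tool_pos: [425.6, -130.2, 18.6]
tool_rot: [0.904, 1.57, -0.219]
contact_force: [-1.6, -0.3, 7.5]
gripper_width: 57.4
time_s: 11.75
tool_pos: [425.3, -130.2, 18.3]
tool_rot: [0.689, 1.571, -0.434]
contact_force: [-0.3, -0.4, -0.8]
gripper_width: 90.0
time_s: 12.75
tool_pos: [425.9, -130.4, 160.2]
tool_rot: [0.822, 1.568, -0.301]
contact_force: [-0.5, -0.1, -0.7]
gripper_width: 89.9
t 12.75 pos [ 425.9 -130.4  160.2] shift [  0.3  97.1 -56.4] F [-0.5 -0.1 -0.7] w 89.9
jaw dir deg -64.4 x [ 0.003 -0.001 -1.   ]
side pastry_ring 0.95 [[397.0, -157.0, 5.0], [424.0, -114.0, 32.0], [450.0, -101.0, 51.0]]
side timer 0.92 [[605.0, -308.0, 4.0], [627.0, -275.0, 28.0], [659.0, -262.0, 45.0]]
side cupcake_a 0.76 [[585.0, -50.0, 69.0], [610.0, -6.0, 106.0], [649.0, 17.0, 114.0]]
side cupcake_a 0.72 [[542.0, 28.0, 47.0], [566.0, 72.0, 101.0], [607.0, 91.0, 110.0]]
side cupcake_a 0.59 [[442.0, 98.0, 6.0], [467.0, 139.0, 58.0], [504.0, 157.0, 71.0]]
side pull_knob 0.51 [[474.0, -48.0, 98.0], [486.0, -30.0, 116.0], [501.0, -23.0, 119.0]]
side pull_knob 0.43 [[439.0, -88.0, 6.0], [517.0, -4.0, 46.0], [651.0, 101.0, 116.0]]
side index_stand 0.93 [[439.0, -81.0, 6.0], [517.0, -3.0, 46.0], [655.0, 101.0, 116.0]]
knob 117 [486.66957575 -34.4272167  117.03114795]
[488.3798553  -37.87280955]
top timer 0.93 [[607.0, -318.0, 8.0], [632.0, -287.0, 37.0], [664.0, -263.0, 45.0]]
top cupcake_a 0.95 [[543.0, 22.0, 44.0], [576.0, 54.0, 105.0], [612.0, 89.0, 111.0]]
top cupcake_a 0.92 [[587.0, -50.0, 44.0], [617.0, -18.0, 106.0], [653.0, 15.0, 114.0]]
top cupcake_a 0.58 [[444.0, 89.0, 46.0], [476.0, 120.0, 61.0], [507.0, 155.0, 71.0]]
top pull_knob 0.65 [[476.0, -51.0, 112.0], [489.0, -38.0, 116.0], [502.0, -25.0, 120.0]]
top index_stand 0.69 [[450.0, -86.0, 38.0], [536.0, -14.0, 45.0], [654.0, 92.0, 115.0]]
knob 174 [488.93461177 -37.63284477 116.2124211 ]
```

View pics/side5z.png

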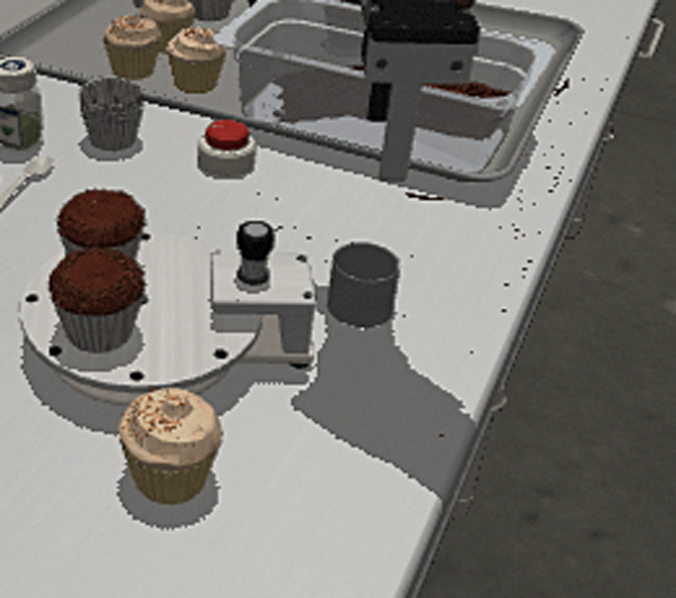

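The ring stands upright and free, and the bystanders haven't moved. Now for the knob at (488.7,-37.7).

```bash
python3 -m handwheel '0 5 -3 0;0 14 -8 0;0 26 -15 0;0 39 -22 0;0 52 -30 0;0 65 -37 0;0 77 -44 0;0 88 -51 0;0 95 -55 0;0 97 -56 0' 70
python3 -m handwheel '0 0 0 0;4 0 0 0;12 0 0 0;22 0 0 0;32 0 0 0;42 0 0 0;52 0 0 0;62 0 0 0;69 0 0 0;71 0 0 0'
python3 -m handwheel '0 0 0 0'
python3 -c "
from h import *
to(488.7,-37.7,89.2)"
```

```text
time_s: 14.35
tool_pos: [489.2, -36.6, 158.3]
tool_rot: [1.803, 1.57, 0.681]
contact_force: [0.1, -0.2, 0.1]
gripper_width: 70.1
time_s: 15.35
tool_pos: [488.0, -37.6, 86.3]
tool_rot: [-2.06, 1.569, 3.101]
contact_force: [-0.3, 0.3, -0.3]
gripper_width: 70.2
time_s: 15.45
tool_pos: [488.4, -37.6, 87.0]
tool_rot: [-2.125, 1.57, 3.036]
contact_force: [0.1, 0.7, -0.1]
gripper_width: 70.1
t 15.45 pos [488.4 -37.6  87. ] shift [-2.2  0.2  0.2] F [ 0.1  0.7 -0.1] w 70.1
jaw dir deg -64.3 x [-0.  0. -1.]
```

Raise about 1.5 mm, then grip.

```bash
python3 -m handwheel '-1.5 0 0 0;-1.5 0 0 0;-1.5 0 0 0;-1.5 0 0 0;-1.5 0 0 0;-1.5 0 0 0;-1.5 0 0 0;-1.5 0 0 0;-1.5 0 0 0;-1.5 0 0 0' 20 45
python3 -m handwheel '0 0 0 0;0 0 0 0;0 0 0 0'
python3 -c "
from h import *
to(488.7,-37.7,89.2)
p=env.capture('side');save(p,'side6.png')
import cv2
a=cv2.imread('pics/side6.png')
cv2.imwrite('pics/side6z.png',cv2.resize(a[180:280,280:420],None,fx=5,fy=5,interpolation=cv2.INTER_CUBIC))"
```

```text
time_s: 16.45
tool_pos: [488.8, -38.1, 88.9]
tool_rot: [0.465, 1.57, -0.658]
contact_force: [0.8, -3.0, 0.9]
gripper_width: 28.2
time_s: 16.75
tool_pos: [488.8, -38.1, 88.9]
tool_rot: [0.483, 1.57, -0.641]
contact_force: [0.7, -3.8, 1.6]
gripper_width: 28.2
t 16.75 pos [488.8 -38.1  88.9] shift [-0.3  0.1 -0.4] F [ 0.7 -3.8  1.6] w 28.2
jaw dir deg -64.4 x [ 0.001 -0.    -1.   ]
```

View pics/side6z.png

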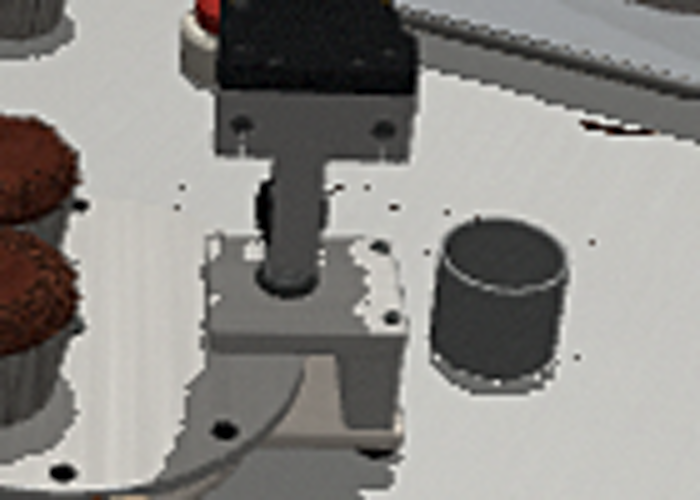

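The pads hold the knob's head (opening 28.2 mm, head 29 mm). Pull up.

```bash
python3 -m handwheel '-2 0 0 0;-4 0 0 0;-6 0 0 0;-8 0 0 0;-10 0 0 0;-12 0 0 0;-14 0 0 0;-16 0 0 0;-17.5 0 0 0;-18.5 0 0 0'
python3 -m handwheel '0 0 0 0;0 0 0 0'
```

```text
time_s: 17.8
tool_pos: [488.8, -38.1, 106.7]
tool_rot: [0.367, 1.571, -0.756]
contact_force: [2.7, -4.0, -9.2]
gripper_width: 28.3
time_s: 18.0
tool_pos: [488.7, -38.1, 106.7]
tool_rot: [0.213, 1.571, -0.91]
contact_force: [3.8, -4.2, -8.5]
gripper_width: 28.2
```

```bash
python3 -m handwheel '-1 0 0 0;-2 0 0 0;-2 0 0 0'
python3 -m handwheel '-0.7 0 0 0;-0.7 0 0 0'
python3 -m handwheel '-0.5 0 0 0;-0.5 0 0 0'
```

```text
time_s: 18.3
tool_pos: [488.7, -38.1, 108.6]
tool_rot: [0.091, 1.571, -1.032]
contact_force: [3.5, -5.3, -9.1]
gripper_width: 27.9
time_s: 18.5
tool_pos: [488.7, -38.1, 109.0]
tool_rot: [-1.015, 1.571, -2.139]
contact_force: [4.0, -5.0, -11.8]
gripper_width: 28.3
time_s: 18.7
tool_pos: [488.7, -38.1, 109.1]
tool_rot: [-1.993, 1.571, -3.116]
contact_force: [5.1, -5.0, -16.5]
gripper_width: 27.9
```

The plunger is at its stop, with force rising above the spring's. I'll ease off slightly, hold and check.

```bash
python3 -m handwheel '0.5 0 0 0;0.5 0 0 0;0.5 0 0 0;0.5 0 0 0;0.5 0 0 0;0.5 0 0 0'
python3 - <<'E'
from h import *
p=env.capture('side');save(p,'side7.png');C=cloud(p);ok=p['depth']>0
for r in env.outline_of(p,'pastry_ring')[:1]:
    print(r['confidence'],np.percentile(C[r['mask']&ok],[2,50,98],axis=0).round().tolist())
h=np.hypot(C[...,0]-488,C[...,1]+38)
t=env.capture('top');D=cloud(t)
for o in('timer','cupcake_a'):
  for r in env.outline_of(t,o)[:3]: print(o,round(r['confidence'],2),np.median(D[r['mask']],axis=0).round())
import cv2
a=cv2.imread('pics/side7.png')
cv2.imwrite('pics/side7z.png',cv2.resize(a[170:290,270:430],None,fx=4.8,fy=4.8,interpolation=cv2.INTER_CUBIC))
E
```

```text
time_s: 19.3
tool_pos: [488.7, -38.1, 109.0]
tool_rot: [-1.201, 1.571, -2.324]
contact_force: [4.5, -4.1, -12.7]
gripper_width: 27.6
0.68 [[397.0, -158.0, 2.0], [423.0, -115.0, 32.0], [451.0, -101.0, 51.0]]
timer 0.65 [ 632. -288.   37.]
cupcake_a 0.94 [475. 119.  61.]
cupcake_a 0.73 [617. -17. 106.]
cupcake_a 0.37 [ 416. -153.   36.]
```

View pics/side7z.png

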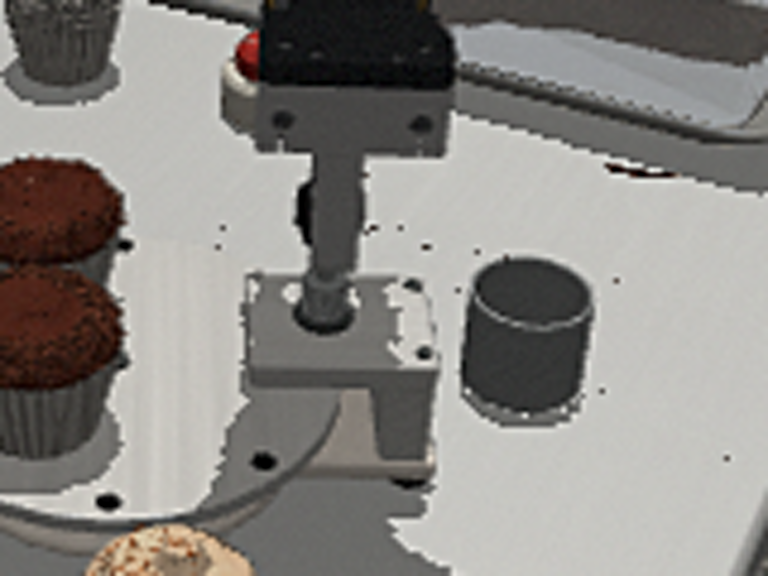

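The fingers and knob are raised about 20 mm and the barrel shows below them. The ring stands upright and clear of the stand. I'm handing in.

```bash
python3 -c "
from h import *
print(env.job_done()); s=env.state(); print(s['time_s'],s['tool_pos'],s['contact_force'],s['gripper_width'])"
```

```text
the job is handed in; nothing more can be done
None
the job is handed in; nothing more can be done
```

I lifted the ring off the knob and lowered it until it touched the table. I then released it standing upright at about (424, -130) mm, roughly 110 mm from the plunger axis. After that I gripped the black knob and pulled the plunger up to its stop. I handed the job in at about 19.4 s with the arm still holding it there; no verdict is reported.

**Plunger:** the tool rose 20.1 mm with the knob gripped. The pull was about 12.7 N, above the spring's 9 N, so the plunger is against its stop. The opening read 27.6 mm at the end against a 29 mm knob head. That is about 1.4 mm under, and it read 28.2 mm when I first gripped. A side force of about 6 N remained on the tool.

**Ring:** in the last side picture it stands upright, with its top at 51 mm and its lower edge on the table, and the fingers are not touching it.

**Bystanders:** in the last top picture the timer, the cream cupcake and one brown cupcake are where they were. The network did not find the other brown cupcake there; its third hit was a low-confidence false one at the ring (0.37). That cupcake was in place after the ring was set down, and it looks undisturbed in the last side picture.

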